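# Cover plate off the amplifier and onto the drilling jig

## Task

The amplifier's cover plate is due to be drilled: loosen its three captive thumbscrews, a quarter turn anticlockwise each, then lift the plate off by its handle and lower it gently onto the two locating pins of the drilling jig, so that it lies fully home and flat on the jig's rails, and let go. Do not knock the valves, and leave the other things on the desk where they are.

Things in the scene. Friction and masses are not known exactly. Their poses are not given: they have to be found in the camera images.
- chassis: Valve amplifier, grey chassis with dark wood cheeks, fixed. Origin on the desk under the middle of the cover plate; x across the plate to the front panel with three chrome knobs, y along the plate. It spans x -153 to +83, y -112 to +112 mm and is 75 mm high; there the plate lies on it over two pins like the jig's. Behind the plate (x below -65) is a deck with two small valves and a transformer
- transformer_top (a point): middle of the top of the transformer on the chassis deck, 131 mm above the desk; the transformer is 54 mm in the chassis's x and 72 mm in y
- cover_handle (a point): Aluminium cover plate, 130 x 200 x 5 mm, about 0.43 kg, held only by its screws. This point: middle of its lift handle, a square steel bar 86 mm long along the plate's x, 12 x 12 mm thick, 26 mm free below. It lies over the plate's middle, 32 mm above its top, 37 mm above its underside. Axes are the plate's: x across (130 mm), y along (200 mm), z up; on the chassis they run with the chassis's
- cover_hole_a (a point): centre, at the plate's underside, of a 14 mm through-hole for a pin, at (0, +88) mm from the plate's middle. The T-ends of the screws hang 12 mm below the underside
- cover_hole_b (a point): the plate's other 14 mm pin hole, at (-50, -88) mm from the plate's middle: the plate fits the pins only one way round
- screw_a_wing (a point): Captive thumbscrew A at (-45, +62) mm from the plate's middle: upright dark steel wing 44 mm long, 10 mm thick, 24 mm high, from 9 to 33 mm above the plate's top, on a 20 mm collar. Point: the wing's middle, on the screw's axis, 21 mm above the plate's top. y along the wing, x through its thickness, z up; turns with the screw. It stays in the plate when loose
- screw_b_wing (a point): captive thumbscrew B, at (+45, +62) mm from the plate's middle; same as A
- screw_c_wing (a point): captive thumbscrew C, at (0, -62) mm from the plate's middle; same as A
- screw_a (a joint): Turn of thumbscrew A, rad: 0 fully tight, wing along the plate's y; grows anticlockwise seen from above; 1.57 at the end stop, wing along the plate's x. A quarter-turn stud: its T-end holds the plate down below about 1.2, free above 1.25. About 0.06 N m of friction; stays where left. Starts between 0 and 0.3
- screw_b (a joint): the same for thumbscrew B
- screw_c (a joint): the same for thumbscrew C
- jig_seat (a point): Drilling jig, fixed: dark steel base 150 x 216 mm, two rails across its ends (134 x 22 mm, at y +-89 mm), a wooden board low between them. Point: middle of the seat, level with the rails' tops, 60 mm above the desk; axes are those of the plate when seated, z up. Seated, the plate's underside lies on the rails and the handle point is 37 mm above this point
- jig_pin_a (a point): foot of the jig's pin at (0, +88) mm from the seat's middle, level with the rails' tops; an upright steel pin 12 mm thick and 20 mm high, its top 6 mm tapered; goes through cover_hole_a
- jig_pin_b (a point): foot of the jig's other pin, same size, at (-50, -88) mm from the seat's middle; goes through cover_hole_b
- small_valve_a: small glass valve standing on the chassis deck at chassis (-95, +70) mm, 22 mm thick; its top is 133 mm above the desk; origin at its foot. Fixed, fragile
- small_valve_b: the same, at chassis (-125, +24) mm
- power_valve_mid (a point): large glass bulb valve with a black base, standing loose and upright on the desk between chassis and jig, 50 mm thick and 132 mm high, fragile; this point is half-way up
- terminal_strip_mid (a point): loose dark brown bakelite terminal strip with brass screws, 140 x 34 x 22 mm, lying beyond the work; point at its centre, x along its length
- bracket_mid (a point): loose L-shaped steel bracket, 100 x 50 mm foot and 60 mm high, standing beyond the work; point at its middle
- winder: cast-iron coil winder with a copper-wound bobbin, 110 x 170 mm foot, 158 mm high, fixed to the desk beyond the work; origin under its middle, spindle along its y
- crank_handle (a point): the wooden handle of the winder's crank, 40 mm long; the crank turns about the spindle 122 mm above the desk and the handle lies 56 mm from the spindle, 107 mm to -y of the winder's origin
Not all that is in view belongs to the job. What is meant by the part that bears cover_handle is not orange, and is the larger of those in its own colour.

How it is judged:
By the outcome, as a careful person would: the job done as asked, in the order asked, and still so for the second after the job is handed in, with the robot touching nothing.
It also fails if it takes over 72 s, if anything falls off the work surface, if the arm or the gripper's body presses on something with over 40 N, if the wrist force passes 120 N, or if a joint passes its speed limit or range.

## Robot

A 6-joint arm with a two-finger parallel gripper is mounted at the origin on the work surface. World frame = base frame: x ahead of the robot, y to its left, z up, the work surface at z = 0. Lengths are in m, angles in degrees, forces in N, time in s.
With the tool pointing down it reaches from about 0.4 to 0.825 m from the base axis. Payload 7 kg.
Tool frame: the origin (TCP) lies midway between the tips of the shut fingers; the grasp point (between the pads) lies 19 mm behind it (grip_depth is the distance from the TCP to the grasp point, in m); z points along the fingers, y is the direction in which the jaws open and shut (so a half turn about z gives the same grasp; the last joint's range is limited). The gripper opens to 88 mm and grips with 3 to 60 N. Pads are 19 mm wide; open, the fingers measure 130 mm over their backs; the gripper's body (78 mm by 193 mm) begins 47 mm behind the grasp point.
Start: joints at [-55.113, 20.546, 0.682, 0, -70.136, -16.507], TCP at [0.213, -0.641, 0.227] pointing down, gripper open.
Joint ranges: [-176.03, 176.03], [-82.01, 121.73], [-58.28, 71.71], [-173.87, 95.51], [-174.79, -0.11], [-173.66, 173.66]. Speed limits (degrees/s): [136.94, 136.94, 172.46, 180, 180, 180].

## Interface

Orientations are given as [roll, pitch, yaw] about the fixed x, y, z axes, in that order (R = Rz(yaw) Ry(pitch) Rx(roll)).
In Python, from plant import * gives the robot as it stands.
- The arm moves only by the shell command python3 -m inch 'ROWS'. ROWS is JSON, a list of rows, each an object of numbers: "ax", "ay", "az": the turn, a rotation vector about the tool's x, y, z in degrees; "dx", "dy", "dz": the shift along the tool's x, y, z in mm; "fingers": the finger opening in mm, from 0 to 87.6. In form: [{"ax": .., "ay": .., "az": .., "dx": .., "dy": .., "dz": .., "fingers": ..}, ...]. A call has 1 to 8 rows; each row is the pose to reach, as a shift and turn from the pose commanded when the call began, along the tool's axes at that moment; what a row does not reach only later rows make up. A row lasts 1/8 s, in which the tool goes at most 62.5 mm and 10.7 degrees, less where a joint would pass 70% of its speed; a pose out of reach is approached as far as the arm can. A call with a gripper value outside its range is refused whole. The fingers move at their own pace and stop on an object; the grip force is fixed at half the most. Time passes only in rows, so rows that repeat a pose let the fingers close. It gives the time, the measured TCP pose, the force and the opening at its end, in the units of the state.
- get_obs(): the state, without advancing time (a new reading comes with each control period).
- snapshot(name): name is "scene" or "top" or "wrist"; returns a dict with "image" (420x560x3 uint8, red, green, blue), "fx", "fy", "cx", "cy" (pixels), "k1" (the pictures are not rectified: a ray, as slopes to the right and down, at radius r is drawn at 1 + k1 r^2 times it, then the intrinsics apply), "rvec" (rotation vector, rad) and "tvec" (3), from world to camera coordinates, as OpenCV has them. Camera axes: x right, y down, z forward; pixel columns grow to the right and rows downward; lengths in m; the calibration is good to about 2 mm. A picture is of the moment at which its call begins. There is no depth.
- close_job(): hands the job in, once; it reports no verdict.
Trained networks look in the newest picture that a camera, given by its name, has taken for a name from the list of things; names that differ only in an ending like _2 or _b are one class to them, and where a whole thing is asked for, a point or a joint stands for the part that bears it (a point fixed in the world has none). Each returns a list of dicts, best first, with "score" (0 to 1); they miss things now and then, are a little off and sometimes report something else, mostly with a low value. They report only what shows in the picture. A call takes as long as a camera call. They do not tell look-alikes from the thing itself.
- search_frame(target, camera): "bbox" ([centre column, centre row, width, height] in pixels, round what is visible of it).
- trace(target, camera): "mask" (420x560 bool, what is visible of it) and "bbox" ([centre column, centre row, width, height] in pixels, round what is visible of it).
- landmark_of(target, camera): "position" ([column, row] in pixels: a listed point, or the origin of a listed thing).
The state is a dict: "clock": time; "joint_pos": joint angles; "qvel": joint speeds; "tau": joint torques, N m; "tool_pos": TCP position; "orientation": TCP orientation; "force": force on the tool from outside, world axes, zero at the start; "moment": the same for the moment, N m; "opening": finger opening in m.
Only numpy, scipy, OpenCV 4.12 (cv2) and the standard library are available. Lean on these libraries where they do the work, as an engineer would, in place of code of your own. Each camera call takes 0.05 s, during which the arm holds its last target.

## Working session

There is one attempt and no reset: what is moved stays moved. The work goes in short steps, Python scripts to look and compute and a shell command to move; the robot and the scene stay as the last step left them, time stands still between calls to the robot, and variables do not carry over. Pictures are saved under pics/ and viewed, and the job is handed in when it is done.

```bash
ls; mkdir -p pics; python3 - <<'E'
from plant import *
import cv2
print(get_obs())
for n in ["scene","top","wrist"]:
    s=snapshot(n); cv2.imwrite(f"pics/{n}0.png",s["image"][:,:,::-1]); print(n,{k:v for k,v in s.items() if k!="image"})
E
```

```text
pics
{'clock': 0.0, 'joint_pos': array([-5.51116095e+01,  2.05904041e+01,  6.33163918e-01, -1.84913519e-02,
       -7.01381385e+01, -1.65077260e+01]), 'qvel': array([ 0.04813708,  0.0940124 ,  0.00997882, -0.03418676,  0.02296965,
        0.0183084 ]), 'tau': array([ 7.12865040e-04, -5.82715380e+01,  2.93082529e+01,  6.99788824e+00,
        6.97790732e-03, -1.24563471e-04]), 'tool_pos': array([ 0.21265625, -0.64009321,  0.22563484]), 'orientation': array([ 1.79903613e+02, -1.04371125e-02, -1.61625624e+02]), 'force': array([ 1.15935988, -0.37870518,  0.30101256]), 'moment': array([-0.02690782, -0.03289384, -0.03539324]), 'opening': 0.08765530865835182}
scene {'fx': 424.67507661805826, 'fy': 424.67507661805826, 'cx': 279.4389805806646, 'cy': 212.63559766941754, 'k1': 0.027265184463025574, 'rvec': array([ 0.96978036,  2.50324285, -1.0233672 ]), 'tvec': array([ 0.39697363, -0.14625361,  1.52085531])}
top {'fx': 436.83050705598777, 'fy': 436.83050705598777, 'cx': 281.8792817344194, 'cy': 205.66564368277238, 'k1': -0.03557037155126122, 'rvec': array([ 2.17774829, -2.15164187,  0.18049284]), 'tvec': array([-0.06661976,  0.49661722,  1.34033481])}
wrist {'fx': 311.5526142030292, 'fy': 311.5526142030292, 'cx': 278.7040498449157, 'cy': 214.30705637953974, 'k1': -0.06870448124416811, 'rvec': array([-1.72035735, -2.38321947, -0.37296201]), 'tvec': array([ 0.67472219, -0.03801764,  0.39227665])}
```

View pics/scene0.png

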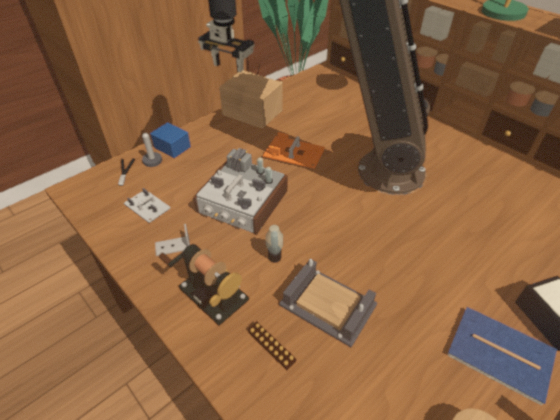

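View pics/top0.png

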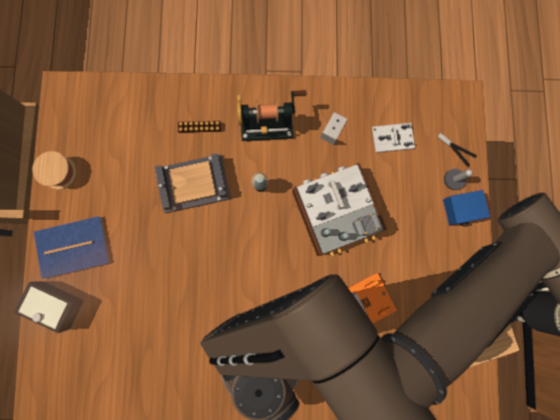

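View pics/wrist0.png

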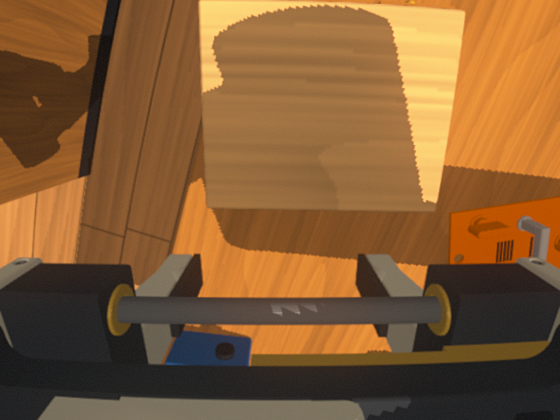

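The cover candidates in the top picture are:
- the aluminium plate on the chassis at (338,195)
- a smaller aluminium plate at (393,137)
- an orange plate at (370,300)

The one on the chassis fits: it isn't orange, and it's the larger of the two aluminium ones. I'll confirm that in a crop.

```bash
cat > h.py <<'E'
import numpy as np, cv2, pickle
from scipy.optimize import least_squares
from scipy.spatial.transform import Rotation as Ro
def proj(s,P):
    P=np.atleast_2d(P); R=cv2.Rodrigues(np.array(s["rvec"]))[0]
    c=P@R.T+s["tvec"]; u=c[:,:2]/c[:,2:]; r2=(u**2).sum(1,keepdims=True)
    u=u*(1+s["k1"]*r2); return u*[s["fx"],s["fy"]]+[s["cx"],s["cy"]]
def ray(s,px):
    K=np.array([[s["fx"],0,s["cx"]],[0,s["fy"],s["cy"]],[0,0,1.]])
    u=cv2.undistortPoints(np.array([[px]],float),K,np.array([s["k1"],0,0,0]))[0,0]
    R=cv2.Rodrigues(np.array(s["rvec"]))[0]
    d=R.T@[u[0],u[1],1]; o=-R.T@s["tvec"]; return o,d
def atz(s,px,z):
    o,d=ray(s,px); return o+d*(z-o[2])/d[2]
def yawpose(x,y,a,z,L):
    L=np.atleast_2d(L);c,s=np.cos(a),np.sin(a)
    return np.c_[x+c*L[:,0]-s*L[:,1], y+s*L[:,0]+c*L[:,1], z+L[:,2]]
E
python3 - <<'E'
from plant import *
from h import *
S={}
for n in ["top","scene"]:
    s=S[n]=snapshot(n)
    for t in ["chassis","transformer_top","cover_handle","cover_hole_a","screw_a_wing","jig_seat","jig_pin_a","small_valve_a","power_valve_mid","terminal_strip_mid","bracket_mid","winder","crank_handle"]:
        print(n,t,[(np.round(d["position"],1).tolist(),round(d["score"],2)) for d in landmark_of(t,n)])
pickle.dump(S,open("S0.pkl","wb"))
im=S["top"]["image"][100:320,260:480,::-1]
cv2.imwrite("pics/crop0.png",cv2.resize(im,None,fx=2.7,fy=2.7,interpolation=cv2.INTER_CUBIC))
print(get_obs()["clock"])
E
```

```text
top chassis []
top transformer_top [([366.6, 224.0], 0.94)]
top cover_handle [([399.5, 131.8], 0.66), ([337.7, 193.2], 0.64), ([332.6, 126.1], 0.33)]
top cover_hole_a [([410.6, 138.0], 0.83), ([368.0, 197.5], 0.71), ([306.1, 203.4], 0.65), ([375.5, 127.3], 0.62), ([383.4, 292.9], 0.58)]
top screw_a_wing [([324.0, 214.5], 0.64), ([371.0, 285.1], 0.57), ([406.2, 127.3], 0.51)]
top jig_seat [([191.2, 178.3], 0.57), ([260.6, 181.2], 0.46), ([298.8, 91.7], 0.17)]
top jig_pin_a [([159.0, 185.4], 0.94), ([221.9, 188.8], 0.9)]
top small_valve_a [([343.9, 235.3], 0.63), ([323.4, 234.7], 0.58), ([160.4, 186.8], 0.3)]
top power_valve_mid [([259.7, 182.0], 0.71), ([307.5, 201.5], 0.62)]
top terminal_strip_mid [([200.3, 128.2], 0.93)]
top bracket_mid [([332.5, 128.6], 0.97), ([368.6, 225.7], 0.57), ([305.5, 204.6], 0.39)]
top winder [([265.0, 125.9], 0.92)]
top crank_handle [([301.2, 93.7], 0.65), ([192.8, 181.6], 0.56), ([222.5, 188.1], 0.24)]
scene chassis [([235.8, 209.8], 0.88), ([258.5, 201.6], 0.21)]
scene transformer_top [([239.0, 158.2], 0.9)]
scene cover_handle [([234.0, 182.8], 0.89), ([142.0, 199.5], 0.64), ([293.9, 144.4], 0.6), ([327.1, 288.4], 0.51)]
scene cover_hole_a [([150.8, 214.3], 0.89), ([273.5, 149.0], 0.89), ([136.0, 196.3], 0.75), ([256.9, 205.9], 0.65), ([216.9, 175.9], 0.63), ([311.2, 166.3], 0.57), ([212.7, 294.2], 0.25)]
scene screw_a_wing [([255.3, 184.1], 0.49), ([274.0, 150.6], 0.49), ([244.1, 202.4], 0.45), ([130.8, 201.2], 0.41), ([260.7, 170.1], 0.26)]
scene jig_seat [([327.9, 294.6], 0.91)]
scene jig_pin_a [([308.5, 264.1], 0.7), ([363.2, 308.6], 0.64)]
scene small_valve_a [([266.6, 178.9], 0.47), ([257.1, 169.2], 0.42)]
scene power_valve_mid [([275.0, 245.8], 0.8), ([236.5, 156.7], 0.33)]
scene terminal_strip_mid []
scene bracket_mid [([170.4, 242.0], 0.92)]
scene winder [([213.5, 295.3], 0.65)]
scene crank_handle [([167.3, 258.4], 0.46)]
1.55
```

View pics/crop0.png

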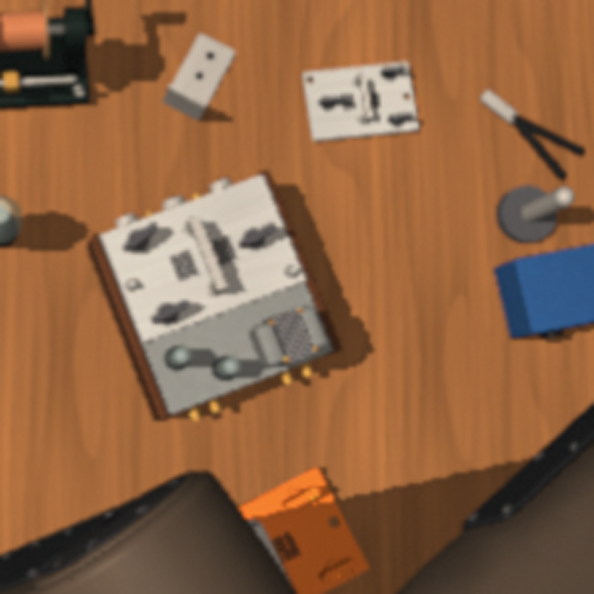

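The crop confirms it: the aluminium plate on the chassis at (338,195) is the larger aluminium one. The small plate at (393,137) is a look-alike. Next I'll fit the poses.

```bash
cat > fit.py <<'E'
from h import *
S=pickle.load(open("S0.pkl","rb")); t,c=S["top"],S["scene"]
def fit(obs,z,x0):
    def f(p):
        return np.concatenate([(proj(s,yawpose(p[0],p[1],p[2],z,L))[0]-px) for s,L,px in obs])
    r=least_squares(f,x0,loss="soft_l1"); print(np.round(r.x,4),np.degrees(r.x[2]),"res\n",np.round(r.fun.reshape(-1,2),1).tolist()); return r.x
H=(0,0,.112);ha=(0,.088,.075);hb=(-.05,-.088,.075);A=(-.045,.062,.101);B=(.045,.062,.101);C=(0,-.062,.101)
g=atz(t,(337.7,193.2),.112); g2=atz(t,(306.1,203.4),.075); print(g,g2)
a=np.arctan2(*(g2-g)[1::-1])-np.pi/2
p=fit([(t,H,(337.7,193.2)),(t,ha,(306.1,203.4)),(t,hb,(368,197.5)),(t,A,(324,214.5)),
 (c,H,(234,182.8)),(c,ha,(256.9,205.9)),(c,hb,(216.9,175.9)),(c,B,(244.1,202.4))],0,[g[0],g[1],a])
j0=atz(t,(191.2,178.3),.06)
for pa,pb in [((159,185.4),(221.9,188.8)),((221.9,188.8),(159,185.4))]:
  q=atz(t,pa,.06)
  a=np.arctan2(*(q-j0)[1::-1])-np.pi/2
  best=None
  for sa,sb in [((308.5,264.1),(363.2,308.6)),((363.2,308.6),(308.5,264.1))]:
    fit([(t,(0,.088,.06),pa),(t,(-.05,-.088,.06),pb),(t,(0,0,.06),(191.2,178.3)),(c,(0,0,.06),(327.9,294.6)),(c,(0,.088,.06),sa),(c,(-.05,-.088,.06),sb)],0,[j0[0],j0[1],a])
print("valve",atz(t,(259.7,182),.066),atz(c,(275,245.8),.066))
print("trafo",atz(t,(366.6,224),.131),atz(c,(239,158.2),.131))
E
python3 fit.py
```

```text
[ 0.52685456 -0.2252332   0.112     ] [ 0.49993293 -0.1335889   0.075     ]
[ 0.5297 -0.2235  0.3954] 22.653277185320675 res
 [[-0.6, -0.9], [2.8, 1.4], [-0.4, 1.2], [-0.5, -0.3], [-1.9, 1.8], [1.1, -4.3], [0.3, 0.3], [-1.1, -0.1]]
[0.5736 0.2259 0.2257] 12.930107450790372 res
 [[3.0, -0.6], [-0.8, -0.2], [-1.2, 0.6], [-0.2, -1.0], [49.9, 46.7], [-54.3, -43.5]]
[0.5717 0.2258 0.2505] 14.354260885265127 res
 [[3.1, 0.6], [-0.6, -0.4], [-1.2, 1.2], [0.2, -1.5], [-3.9, 1.0], [0.1, 1.0]]
[ 0.5256  0.217  -2.877 ] -164.84163224662612 res
 [[-1.8, -1.5], [1.8, 0.3], [1.1, 15.9], [9.8, -13.6], [0.2, 2.5], [-2.9, 2.3]]
[ 0.5738  0.2251 -3.5091] -201.05608115519772 res
 [[-5.4, 0.5], [11.7, -31.5], [-0.9, 0.5], [-0.5, -1.1], [-50.0, -40.9], [16.0, 64.8]]
valve [0.5660572  0.00969989 0.066     ] [0.57037878 0.01951281 0.066     ]
trafo [ 0.43347547 -0.30672823  0.131     ] [ 0.44688312 -0.29132286  0.131     ]
```

```bash
python3 - <<'E'
from plant import *
from h import *
o=get_obs(); s=snapshot("wrist")
R=Ro.from_euler("xyz",o["orientation"],degrees=True).as_matrix()
Rc=cv2.Rodrigues(np.array(s["rvec"]))[0]
print("cam pos in tool",R.T@(-Rc.T@s["tvec"]-o["tool_pos"]),"cam axes in tool\n",(Rc@R))
S=pickle.load(open("S0.pkl","rb"));t=S["top"]
print("winder",atz(t,(265,126),.08),"crank",atz(t,(301,94),.15),"bracket",atz(t,(332,128),.03))
# shift to view pose
for tgt,yaw in [((.47,-.26,.30),-157.35)]:
    d=R.T@(np.array(tgt)-o["tool_pos"]); print(d*1000, o)
E
```

```text
cam pos in tool [ 0.08321283 -0.00068099 -0.1581752 ] cam axes in tool
 [[-7.96538063e-05  9.99999844e-01 -5.53755172e-04]
 [-9.52596010e-01 -2.44351322e-04 -3.04238037e-01]
 [-3.04238124e-01  5.03271249e-04  9.52595880e-01]]
winder [ 0.74145487 -0.00407583  0.08      ] crank [ 0.82030228 -0.1112036   0.15      ] bracket [ 0.75556096 -0.2214655   0.03      ]
[-364.04702155  280.05005328  -73.43872937] {'clock': 1.55, 'joint_pos': array([-5.51127048e+01,  2.05462747e+01,  6.81987771e-01, -1.17339451e-03,
       -7.01337275e+01, -1.65067200e+01]), 'qvel': array([ 0.01265726,  0.11244587,  0.14084151, -0.02229685, -0.0021802 ,
        0.02806648]), 'tau': array([ 1.96674548e-03, -5.82381320e+01,  2.93308872e+01,  7.00262859e+00,
        1.26966738e-02,  8.35621449e-06]), 'tool_pos': array([ 0.21283298, -0.64055619,  0.22655874]), 'orientation': array([-1.79998410e+02,  1.62225860e-03, -1.61619824e+02]), 'force': array([-0.62421389,  0.8307863 ,  0.93905456]), 'moment': array([ 0.00561332, -0.0067253 , -0.0302956 ]), 'opening': 0.08776270200052788}
```

```bash
python3 -m inch '[{"dz":-60,"dx":0,"dy":0},{"dx":-477,"dy":300,"dz":-93,"az":-4.3},{"dx":-477,"dy":300,"dz":-93,"az":-4.3},{"dx":-477,"dy":300,"dz":-93,"az":-4.3},{"dx":-477,"dy":300,"dz":-93,"az":-4.3},{"dx":-477,"dy":300,"dz":-93,"az":-4.3},{"dx":-477,"dy":300,"dz":-93,"az":-4.3},{"dx":-477,"dy":300,"dz":-93,"az":-4.3}]'
```

```text
$[0]: bad value
```

```bash
python3 -m inch '[{"ax":0,"ay":0,"az":0,"dx":-40,"dy":20,"dz":-40,"fingers":87.6},{"ax":0,"ay":0,"az":-4.3,"dx":-477,"dy":300,"dz":-93,"fingers":50},{"ax":0,"ay":0,"az":-4.3,"dx":-477,"dy":300,"dz":-93,"fingers":50},{"ax":0,"ay":0,"az":-4.3,"dx":-477,"dy":300,"dz":-93,"fingers":50},{"ax":0,"ay":0,"az":-4.3,"dx":-477,"dy":300,"dz":-93,"fingers":50},{"ax":0,"ay":0,"az":-4.3,"dx":-477,"dy":300,"dz":-93,"fingers":50},{"ax":0,"ay":0,"az":-4.3,"dx":-477,"dy":300,"dz":-93,"fingers":50},{"ax":0,"ay":0,"az":-4.3,"dx":-477,"dy":300,"dz":-93,"fingers":50}]'
```

```text
clock: 2.6
tool_pos: [0.5192, -0.2688, 0.3116]
orientation: [-180.0, 0.0, -157.3]
force: [0.6, -1.3, 0.2]
opening: 0.0501
```

```bash
python3 -m inch '[{"ax":0,"ay":0,"az":0,"dx":-65,"dy":35,"dz":-5,"fingers":36},{"ax":0,"ay":0,"az":0,"dx":-65,"dy":35,"dz":-5,"fingers":36},{"ax":0,"ay":0,"az":0,"dx":-65,"dy":35,"dz":-5,"fingers":36},{"ax":0,"ay":0,"az":0,"dx":-65,"dy":35,"dz":-5,"fingers":36}]'
cat > look.py <<'E'
import sys
from plant import *
from h import *
tag=sys.argv[1]; s=snapshot("wrist"); cv2.imwrite(f"pics/{tag}.png",s["image"][:,:,::-1])
D={}
for t in sys.argv[2:]:
    D[t]=landmark_of(t,"wrist"); print(t,[(np.round(d["position"],1).tolist(),round(d["score"],2)) for d in D[t]])
o=get_obs(); pickle.dump((s,D,o),open(tag+".pkl","wb")); print(o["clock"],o["tool_pos"],o["orientation"],o["joint_pos"])
E
python3 look.py w1 cover_handle cover_hole_a screw_a_wing transformer_top small_valve_a
```

```text
clock: 3.1
tool_pos: [0.5639, -0.2141, 0.316]
orientation: [180.0, -0.0, -157.4]
force: [0.3, 0.5, -0.4]
opening: 0.0359
cover_handle [([281.3, 153.1], 0.96), ([109.6, 224.4], 0.86)]
cover_hole_a [([77.8, 206.4], 0.98), ([212.8, 108.6], 0.76), ([352.3, 153.7], 0.65), ([150.1, 243.9], 0.59)]
screw_a_wing [([339.2, 115.2], 0.87), ([86.2, 233.4], 0.48)]
transformer_top [([239.5, 39.5], 0.86), ([354.0, 152.0], 0.51)]
small_valve_a [([344.0, 74.1], 0.8), ([304.5, 44.5], 0.76)]
3.4 [ 0.56426603 -0.21391545  0.31614811] [-1.79994733e+02  1.13190763e-02 -1.57382710e+02] [-2.22971207e+00  1.13318477e+01 -4.27597692e-01  2.41494656e-05
 -7.82280700e+01 -6.51530036e+01]
```

View pics/w1.png

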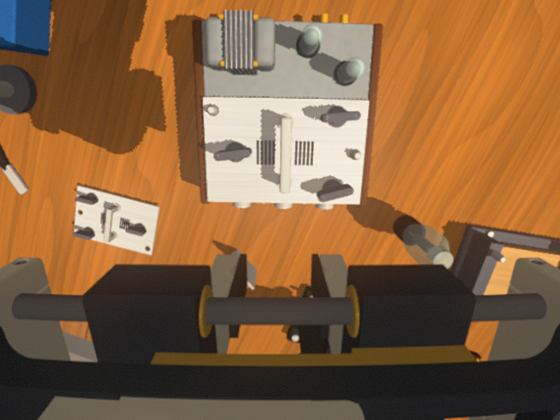

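```bash
cat > fit2.py <<'E'
from h import *
s,D,o=pickle.load(open("w1.pkl","rb"))
H=(0,0,.112);ha=(0,.088,.075);hb=(-.05,-.088,.075);A=(-.045,.062,.101);B=(.045,.062,.101);C=(0,-.062,.101)
obs=[(H,(281.3,153.1)),(ha,(352.3,153.7)),(hb,(212.8,108.6)),(A,(339.2,115.2))]
L=np.array([a for a,_ in obs]);P=np.array([b for _,b in obs])
r=least_squares(lambda p:(proj(s,yawpose(*p,0,L))-P).ravel(),[.53,-.2235,.395])
print(r.x,np.degrees(r.x[2]),r.fun.reshape(-1,2).round(1).tolist())
p=r.x
cor=[[-.065,-.1,.08],[.065,-.1,.08],[.065,.1,.08],[-.065,.1,.08]]
im=s["image"][:,:,::-1].copy()
for Q in cor+[A,B,C,ha,hb,H,(-.095,.07,.133),(-.125,.024,.133)]:
    u=proj(s,yawpose(*p,0,Q))[0]; cv2.circle(im,tuple(int(round(v*16)) for v in u),16,(0,255,0),1,cv2.LINE_AA,4)
c=cv2.resize(im[10:215,185:385],None,fx=2.9,fy=2.9,interpolation=cv2.INTER_CUBIC); cv2.imwrite("pics/w1c.png",c)
E
python3 fit2.py
```

```text
[ 0.5248945  -0.22528008  0.36450075] 20.88435448401293 [[1.9, 1.1], [-0.5, -0.7], [-0.5, -1.0], [-1.0, 0.4]]
```

View pics/w1c.png

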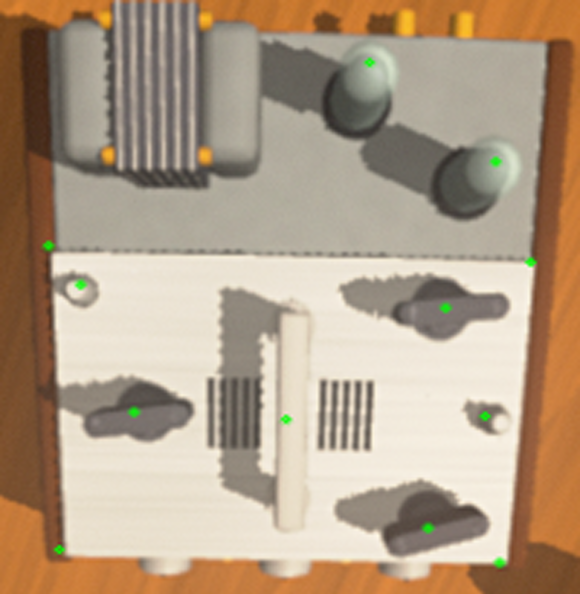

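```bash
cat > fit3.py <<'E'
from h import *
s,D,o=pickle.load(open("w1.pkl","rb"))
f=lambda a:(np.array(a)+.5)/2.9-.5+[185,10]
T=.08
obs=[((0,0,.118),f((291,420))),((-.065,-.1,T),f((49,251))),((.065,-.1,T),f((62,556))),((-.065,.1,T),f((533,262))),((.065,.1,T),f((511,563))),
((-.05,-.088,.095),f((75,284))),((0,.088,.095),f((492,418))),((-.045,.062,.113),f((449,311))),((.045,.062,.113),f((434,532))),((0,-.062,.113),f((138,418)))]
L=np.array([a for a,_ in obs]);P=np.array([b for _,b in obs])
r=least_squares(lambda p:(proj(s,yawpose(*p[:3],p[3],L))-P).ravel(),[.53,-.2235,.395,0],loss="soft_l1")
print(r.x,np.degrees(r.x[2]),r.fun.reshape(-1,2).round(1).tolist())
p=r.x
for n,q in dict(H=(0,0,0),A=(-.045,.062,0),B=(.045,.062,0),C=(0,-.062,0)).items(): print(n,yawpose(*p[:3],0,q).round(4))
E
python3 fit3.py
```

```text
[ 0.52513665 -0.22372612  0.3739421  -0.00189032] 21.425304387117233 [[-0.6, 0.8], [0.7, -0.3], [0.8, -1.4], [-0.7, -0.3], [-2.9, -0.8], [-0.5, 1.1], [1.9, 1.0], [1.1, -1.1], [0.6, 0.6], [-1.5, -0.0]]
H [[ 0.5251 -0.2237  0.    ]]
A [[ 0.4606 -0.1824  0.    ]]
B [[ 0.5444 -0.1496  0.    ]]
C [[ 0.5478 -0.2814  0.    ]]
```

```bash
python3 -m inch '[{"ax":0,"ay":0,"az":-104.3,"dx":-6.4,"dy":67,"dz":100,"fingers":30},{"ax":0,"ay":0,"az":-104.3,"dx":-6.4,"dy":67,"dz":100,"fingers":30},{"ax":0,"ay":0,"az":-104.3,"dx":-6.4,"dy":67,"dz":100,"fingers":30},{"ax":0,"ay":0,"az":-104.3,"dx":-6.4,"dy":67,"dz":100,"fingers":30},{"ax":0,"ay":0,"az":-104.3,"dx":-6.4,"dy":67,"dz":100,"fingers":30},{"ax":0,"ay":0,"az":-104.3,"dx":-6.4,"dy":67,"dz":100,"fingers":30},{"ax":0,"ay":0,"az":-104.3,"dx":-6.4,"dy":67,"dz":100,"fingers":30},{"ax":0,"ay":0,"az":-104.3,"dx":-6.4,"dy":67,"dz":100,"fingers":30}]'
```

```text
clock: 4.4
tool_pos: [0.5446, -0.1492, 0.2161]
orientation: [-180.0, -0.0, -71.0]
force: [-0.5, -0.2, 0.1]
opening: 0.0301
```

```bash
python3 -m inch '[{"ax":0,"ay":0,"az":-18,"dx":0,"dy":0,"dz":70,"fingers":30},{"ax":0,"ay":0,"az":-18,"dx":0,"dy":0,"dz":70,"fingers":30},{"ax":0,"ay":0,"az":-18,"dx":0,"dy":0,"dz":70,"fingers":30}]'; python3 look.py w2 screw_b_wing
```

```text
clock: 4.78
tool_pos: [0.5442, -0.1493, 0.1453]
orientation: [179.9, 0.0, -53.5]
force: [0.7, 0.3, 0.9]
opening: 0.03
screw_b_wing [([277.6, 240.4], 0.65), ([464.5, 64.3], 0.33)]
4.875 [ 0.54537565 -0.1491885   0.14680946] [-1.79951170e+02 -5.37785299e-02 -5.35504878e+01] [ 4.54444897e+00  1.40377208e+01 -1.97253521e+01  2.38922893e-02
 -5.61670535e+01  3.18917957e+01]
```

View pics/w2.png

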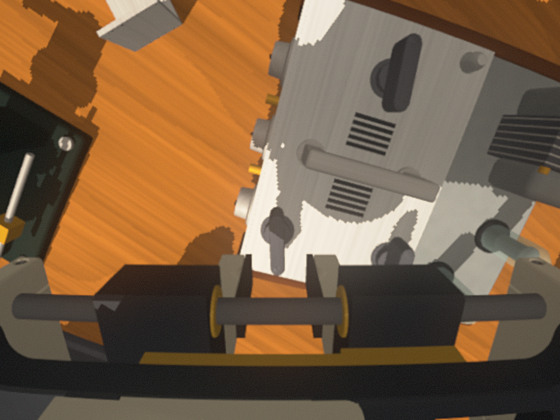

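The B wing is at (278,240), upright in the image and centred between the fingers. I'll descend and grip it.

```bash
python3 -m inch '[{"ax":0,"ay":0,"az":0,"dx":0,"dy":0,"dz":35,"fingers":30},{"ax":0,"ay":0,"az":0,"dx":0,"dy":0,"dz":51,"fingers":30},{"ax":0,"ay":0,"az":0,"dx":0,"dy":0,"dz":51,"fingers":30},{"ax":0,"ay":0,"az":0,"dx":0,"dy":0,"dz":51,"fingers":4},{"ax":0,"ay":0,"az":0,"dx":0,"dy":0,"dz":51,"fingers":4},{"ax":0,"ay":0,"az":0,"dx":0,"dy":0,"dz":51,"fingers":4}]'
```

```text
clock: 5.62
tool_pos: [0.5454, -0.1489, 0.0959]
orientation: [-179.9, -0.1, -53.4]
force: [0.2, 0.8, 2.6]
opening: 0.0099
```

```bash
python3 -m inch '[{"ax":0,"ay":0,"az":-10,"dx":0,"dy":0,"dz":0,"fingers":4},{"ax":0,"ay":0,"az":-20,"dx":0,"dy":0,"dz":0,"fingers":4},{"ax":0,"ay":0,"az":-30,"dx":0,"dy":0,"dz":0,"fingers":4},{"ax":0,"ay":0,"az":-40,"dx":0,"dy":0,"dz":0,"fingers":4},{"ax":0,"ay":0,"az":-50,"dx":0,"dy":0,"dz":0,"fingers":4},{"ax":0,"ay":0,"az":-60,"dx":0,"dy":0,"dz":0,"fingers":4},{"ax":0,"ay":0,"az":-70,"dx":0,"dy":0,"dz":0,"fingers":4},{"ax":0,"ay":0,"az":-74,"dx":0,"dy":0,"dz":0,"fingers":4}]'
python3 -c "
from plant import *
print(get_obs())"
```

```text
clock: 6.62
tool_pos: [0.5457, -0.1482, 0.0959]
orientation: [180.0, -0.1, 20.8]
force: [-0.1, 4.9, 3.8]
opening: 0.0098
{'clock': 6.625, 'joint_pos': array([ 4.61088677e+00,  1.71565758e+01, -2.30965584e+01, -5.05871424e-02,
       -4.96139230e+01,  1.06269410e+02]), 'qvel': array([ 1.43724123e-01,  2.49574570e-03,  3.30945680e-02, -1.09033758e-01,
       -4.66035945e-02,  2.93480617e+01]), 'tau': array([ -2.73674458, -46.11043453,  22.24295318,   6.49845287,
        -0.06530237,  -0.15709915]), 'tool_pos': array([ 0.54572448, -0.1481553 ,  0.09589856]), 'orientation': array([ 1.79999821e+02, -1.38424692e-01,  2.08475648e+01]), 'force': array([-0.14413646,  4.93598656,  3.81200007]), 'moment': array([ 1.85749986,  0.14361087, -0.06857334]), 'opening': 0.009813837712249283}
```

```bash
python3 -m inch '[{"ax":0,"ay":0,"az":0,"dx":0,"dy":0,"dz":0,"fingers":26},{"ax":0,"ay":0,"az":0,"dx":0,"dy":0,"dz":0,"fingers":26},{"ax":0,"ay":0,"az":0,"dx":0,"dy":0,"dz":-60,"fingers":26},{"ax":0,"ay":0,"az":10,"dx":-5,"dy":0,"dz":-65,"fingers":26},{"ax":0,"ay":0,"az":82,"dx":-90,"dy":1.3,"dz":-65,"fingers":26},{"ax":0,"ay":0,"az":82,"dx":-90,"dy":1.3,"dz":-65,"fingers":26},{"ax":0,"ay":0,"az":82,"dx":-90,"dy":1.3,"dz":-65,"fingers":26},{"ax":0,"ay":0,"az":82,"dx":-90,"dy":1.3,"dz":-65,"fingers":26}]'
```

```text
clock: 7.62
tool_pos: [0.4605, -0.1822, 0.1603]
orientation: [-180.0, -0.0, -32.8]
force: [0.9, -0.1, 0.1]
opening: 0.026
```

```bash
python3 -m inch '[{"ax":0,"ay":0,"az":28.7,"dx":0.7,"dy":-1.4,"dz":10,"fingers":26},{"ax":0,"ay":0,"az":28.7,"dx":0.7,"dy":-1.4,"dz":14,"fingers":26},{"ax":0,"ay":0,"az":28.7,"dx":0.7,"dy":-1.4,"dz":14,"fingers":26},{"ax":0,"ay":0,"az":28.7,"dx":0.7,"dy":-1.4,"dz":14,"fingers":26}]'; python3 look.py w3 screw_a_wing
```

```text
clock: 8.12
tool_pos: [0.4621, -0.1812, 0.1459]
orientation: [180.0, 0.0, -61.1]
force: [0.3, -0.2, -1.3]
opening: 0.0262
screw_a_wing [([278.2, 234.1], 0.96), ([318.9, 15.1], 0.17)]
8.225 [ 0.4622748  -0.18115242  0.14604447] [ 1.79997261e+02 -4.85723986e-03 -6.09107955e+01] [ 1.33042488e+00  7.79773006e+00 -2.79388972e+01  6.86669458e-03
 -5.42635341e+01  2.77547689e+01]
```

View pics/w3.png

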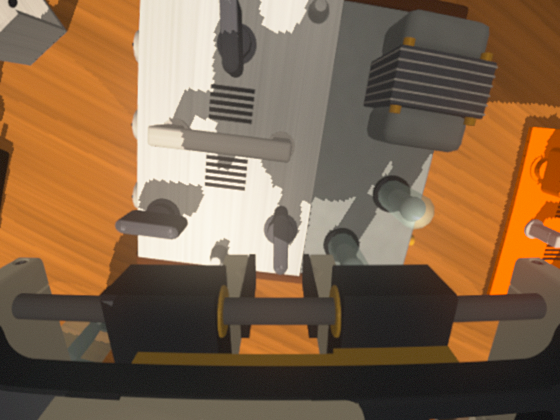

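```bash
python3 -m inch '[{"ax":0,"ay":0,"az":0,"dx":0,"dy":0.3,"dz":0,"fingers":21},{"ax":0,"ay":0,"az":0,"dx":0,"dy":0.3,"dz":30,"fingers":21},{"ax":0,"ay":0,"az":0,"dx":0,"dy":0.3,"dz":50,"fingers":21},{"ax":0,"ay":0,"az":0,"dx":0,"dy":0.3,"dz":50,"fingers":21},{"ax":0,"ay":0,"az":0,"dx":0,"dy":0.3,"dz":50,"fingers":4},{"ax":0,"ay":0,"az":0,"dx":0,"dy":0.3,"dz":50,"fingers":4},{"ax":0,"ay":0,"az":0,"dx":0,"dy":0.3,"dz":50,"fingers":4}]'
```

```text
clock: 9.1
tool_pos: [0.4624, -0.1813, 0.0969]
orientation: [-179.9, -0.0, -61.0]
force: [-1.9, 0.4, 4.2]
opening: 0.0096
```

```bash
python3 -m inch '[{"ax":0,"ay":0,"az":-10.5,"dx":0,"dy":0,"dz":0,"fingers":4},{"ax":0,"ay":0,"az":-21,"dx":0,"dy":0,"dz":0,"fingers":4},{"ax":0,"ay":0,"az":-31.5,"dx":0,"dy":0,"dz":0,"fingers":4},{"ax":0,"ay":0,"az":-42,"dx":0,"dy":0,"dz":0,"fingers":4},{"ax":0,"ay":0,"az":-52.5,"dx":0,"dy":0,"dz":0,"fingers":4},{"ax":0,"ay":0,"az":-63,"dx":0,"dy":0,"dz":0,"fingers":4},{"ax":0,"ay":0,"az":-73.5,"dx":0,"dy":0,"dz":0,"fingers":4},{"ax":0,"ay":0,"az":-82,"dx":0,"dy":0,"dz":0,"fingers":4}]'; python3 -m inch '[{"ax":0,"ay":0,"az":0,"dx":0,"dy":0,"dz":0,"fingers":4}]'
```

```text
clock: 10.1
tool_pos: [0.4626, -0.1808, 0.0969]
orientation: [180.0, -0.1, 21.3]
force: [-2.6, 3.5, 5.4]
opening: 0.0094
clock: 10.22
tool_pos: [0.4626, -0.1808, 0.0969]
orientation: [180.0, -0.1, 21.1]
force: [-1.5, 2.9, 5.8]
opening: 0.0095
```

```bash
python3 -m inch '[{"ax":0,"ay":0,"az":0,"dx":0,"dy":0,"dz":0,"fingers":22},{"ax":0,"ay":0,"az":0,"dx":0,"dy":0,"dz":-10,"fingers":22},{"ax":0,"ay":0,"az":0,"dx":0,"dy":0,"dz":-60,"fingers":26},{"ax":0,"ay":0,"az":10,"dx":5,"dy":0,"dz":-62,"fingers":26},{"ax":0,"ay":0,"az":80,"dx":45.2,"dy":124,"dz":-62,"fingers":26},{"ax":0,"ay":0,"az":80,"dx":45.2,"dy":124,"dz":-62,"fingers":26},{"ax":0,"ay":0,"az":80,"dx":45.2,"dy":124,"dz":-62,"fingers":26},{"ax":0,"ay":0,"az":80,"dx":45.2,"dy":124,"dz":-62,"fingers":26}]'
```

```text
clock: 11.22
tool_pos: [0.5489, -0.2819, 0.1578]
orientation: [180.0, 0.0, -32.5]
force: [0.1, 0.2, 0.1]
opening: 0.0257
```

```bash
python3 -m inch '[{"ax":0,"ay":0,"az":27,"dx":-0.5,"dy":-1.5,"dz":10,"fingers":26},{"ax":0,"ay":0,"az":27,"dx":-0.5,"dy":-1.5,"dz":12,"fingers":26},{"ax":0,"ay":0,"az":27,"dx":-0.5,"dy":-1.5,"dz":12,"fingers":26},{"ax":0,"ay":0,"az":27,"dx":-0.5,"dy":-1.5,"dz":12,"fingers":26}]'; python3 look.py w4 screw_c_wing
```

```text
clock: 11.72
tool_pos: [0.5491, -0.2794, 0.1466]
orientation: [-180.0, -0.0, -59.0]
force: [0.4, -0.5, 0.3]
opening: 0.0259
screw_c_wing [([279.3, 236.2], 0.94)]
11.825 [ 0.5491007  -0.27936021  0.1464323 ] [-1.79983497e+02 -1.83696765e-02 -5.88860401e+01] [-8.82388390e+00  1.85606263e+01 -1.32904170e+01  4.11014713e-03
 -5.81245104e+01  3.99356767e+01]
```

View pics/w4.png

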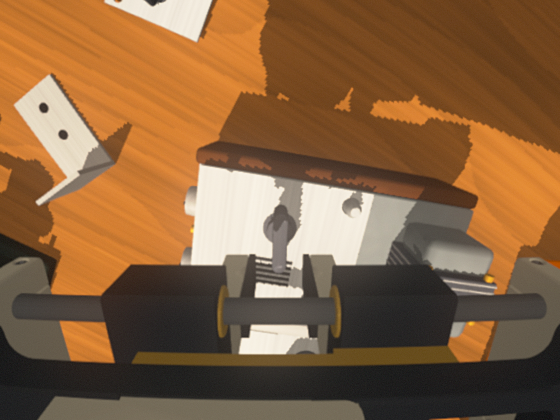

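The C wing is at (280,236), centred and aligned.

```bash
python3 -m inch '[{"ax":0,"ay":0,"az":0,"dx":0,"dy":0,"dz":30,"fingers":24},{"ax":0,"ay":0,"az":0,"dx":0,"dy":0,"dz":50,"fingers":24},{"ax":0,"ay":0,"az":0,"dx":0,"dy":0,"dz":50,"fingers":24},{"ax":0,"ay":0,"az":0,"dx":0,"dy":0,"dz":50,"fingers":4},{"ax":0,"ay":0,"az":0,"dx":0,"dy":0,"dz":50,"fingers":4},{"ax":0,"ay":0,"az":0,"dx":0,"dy":0,"dz":50,"fingers":4}]'
```

```text
clock: 12.58
tool_pos: [0.5496, -0.2796, 0.0972]
orientation: [-179.9, -0.1, -59.0]
force: [-0.5, 0.2, 4.7]
opening: 0.0098
```

```bash
python3 -m inch '[{"ax":0,"ay":0,"az":-10.5,"dx":0,"dy":0,"dz":0,"fingers":4},{"ax":0,"ay":0,"az":-21,"dx":0,"dy":0,"dz":0,"fingers":4},{"ax":0,"ay":0,"az":-31.5,"dx":0,"dy":0,"dz":0,"fingers":4},{"ax":0,"ay":0,"az":-42,"dx":0,"dy":0,"dz":0,"fingers":4},{"ax":0,"ay":0,"az":-52.5,"dx":0,"dy":0,"dz":0,"fingers":4},{"ax":0,"ay":0,"az":-63,"dx":0,"dy":0,"dz":0,"fingers":4},{"ax":0,"ay":0,"az":-73.5,"dx":0,"dy":0,"dz":0,"fingers":4},{"ax":0,"ay":0,"az":-80,"dx":0,"dy":0,"dz":0,"fingers":4}]'; python3 -m inch '[{"ax":0,"ay":0,"az":0,"dx":0,"dy":0,"dz":0,"fingers":4}]'
```

```text
clock: 13.58
tool_pos: [0.5495, -0.2798, 0.0972]
orientation: [179.9, -0.1, 21.3]
force: [-1.3, -1.5, 3.9]
opening: 0.0096
clock: 13.7
tool_pos: [0.5495, -0.2797, 0.0972]
orientation: [179.9, -0.1, 21.0]
force: [-1.6, -1.3, 7.1]
opening: 0.0098
```

```bash
python3 -m inch '[{"ax":0,"ay":0,"az":0,"dx":0,"dy":0,"dz":0,"fingers":24},{"ax":0,"ay":0,"az":0,"dx":0,"dy":0,"dz":-20,"fingers":24},{"ax":0,"ay":0,"az":0,"dx":0,"dy":0,"dz":-75,"fingers":44},{"ax":0,"ay":0,"az":-0.4,"dx":-0.6,"dy":-62,"dz":-100,"fingers":44},{"ax":0,"ay":0,"az":-0.4,"dx":-0.6,"dy":-62,"dz":-100,"fingers":44},{"ax":0,"ay":0,"az":-0.4,"dx":-0.6,"dy":-62,"dz":-100,"fingers":44}]'; python3 look.py w5 cover_handle screw_a_wing cover_hole_a
python3 - <<'E'
from plant import *; import cv2
s=snapshot("top"); cv2.imwrite("pics/top1.png",s["image"][:,:,::-1])
E
```

```text
clock: 14.45
tool_pos: [0.5262, -0.2211, 0.1962]
orientation: [-180.0, -0.0, 21.4]
force: [1.0, -0.2, 0.4]
opening: 0.0442
cover_handle [([545.9, 79.6], 0.86), ([213.0, 261.0], 0.71), ([280.8, 220.1], 0.62), ([184.8, 204.1], 0.57)]
screw_a_wing [([206.9, 260.6], 0.74)]
cover_hole_a [([185.7, 205.5], 0.86), ([366.1, 258.0], 0.75), ([487.2, 36.4], 0.69), ([203.7, 163.9], 0.3)]
14.65 [ 0.52603861 -0.22211898  0.19496116] [-1.79953811e+02  8.94039138e-02  2.13157534e+01] [-3.26820376e+00  1.22022330e+01 -1.52593368e+01 -5.41343667e-03
 -6.26389458e+01  1.14586413e+02]
```

View pics/w5.png

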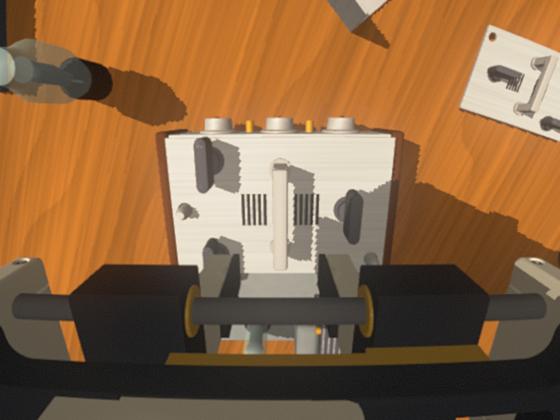

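Handle centred at (280,215), and all three wings now lie along the plate's x. Before lifting, I'll look at the jig from the same relative tool pose, so that any camera bias cancels.

```bash
python3 -m inch '[{"ax":0,"ay":0,"az":7,"dx":206,"dy":-400,"dz":0,"fingers":44},{"ax":0,"ay":0,"az":7,"dx":206,"dy":-400,"dz":0,"fingers":44},{"ax":0,"ay":0,"az":7,"dx":206,"dy":-400,"dz":0,"fingers":44},{"ax":0,"ay":0,"az":7,"dx":206,"dy":-400,"dz":0,"fingers":44},{"ax":0,"ay":0,"az":7,"dx":206,"dy":-400,"dz":0,"fingers":44},{"ax":0,"ay":0,"az":7,"dx":206,"dy":-400,"dz":0,"fingers":44},{"ax":0,"ay":0,"az":7,"dx":206,"dy":-400,"dz":15,"fingers":44},{"ax":0,"ay":0,"az":7,"dx":206,"dy":-400,"dz":15,"fingers":44}]'; python3 -m inch '[{"ax":0,"ay":0,"az":0,"dx":0,"dy":0,"dz":0,"fingers":44}]';  python3 look.py w6 jig_pin_a jig_seat
```

```text
clock: 15.7
tool_pos: [0.5722, 0.2288, 0.1789]
orientation: [180.0, 0.1, 14.5]
force: [-0.3, -0.7, 0.2]
opening: 0.0437
clock: 15.82
tool_pos: [0.5721, 0.2263, 0.1796]
orientation: [179.9, 0.1, 14.4]
force: [0.1, -1.6, -0.9]
opening: 0.044
jig_pin_a [([182.7, 207.6], 0.87), ([369.0, 262.4], 0.57)]
jig_seat [([277.9, 211.8], 0.93)]
15.975 [0.57234486 0.22471473 0.18098283] [1.79985759e+02 1.79374800e-02 1.43091522e+01] [ 3.96150733e+01  1.68076420e+01 -1.09193109e+01  5.88170331e-03
 -6.22953509e+01  6.46913456e+01]
```

View pics/w6.png

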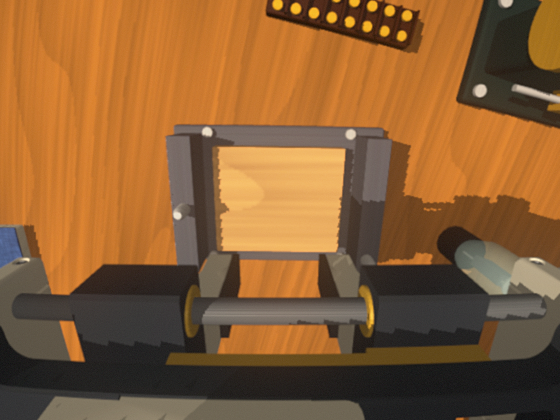

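```bash
python3 - <<'E'
import cv2,numpy as np
rows=[]
for n in ["w5","w6"]:
    im=cv2.imread(f"pics/{n}.png")
    a=im[190:240,160:210]; b=im[235:285,345:395]
    rows.append(np.hstack([cv2.resize(x,(390,290),interpolation=cv2.INTER_CUBIC) if 0 else cv2.resize(x,None,fx=5.8,fy=5.8,interpolation=cv2.INTER_CUBIC) for x in (a,b)]))
cv2.imwrite("pics/cmp.png",np.vstack(rows))
E
```

```text
(no output)
```

View pics/cmp.png

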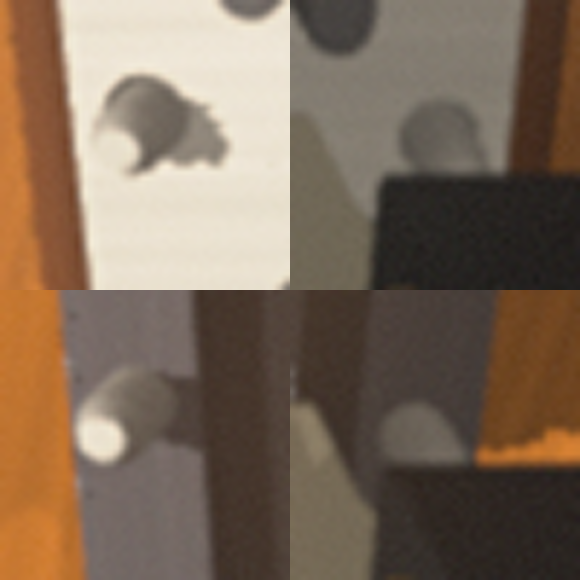

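```bash
python3 -m inch '[{"ax":0,"ay":0,"az":0,"dx":-50,"dy":0,"dz":-30,"fingers":44},{"ax":0,"ay":0,"az":0,"dx":-50,"dy":0,"dz":-30,"fingers":44},{"ax":0,"ay":0,"az":0,"dx":-50,"dy":0,"dz":-30,"fingers":44},{"ax":0,"ay":0,"az":0,"dx":-50,"dy":0,"dz":-30,"fingers":44},{"ax":0,"ay":0,"az":0,"dx":-50,"dy":0,"dz":-30,"fingers":44}]';  python3 look.py w7 jig_pin_a jig_seat
```

```text
clock: 16.6
tool_pos: [0.524, 0.2133, 0.2104]
orientation: [180.0, 0.1, 14.3]
force: [0.1, 0.2, -0.2]
opening: 0.0441
jig_pin_a [([364.4, 203.5], 0.79), ([187.4, 152.3], 0.74)]
jig_seat [([274.7, 153.5], 0.68)]
16.75 [0.52389027 0.21347368 0.2104774 ] [1.79975286e+02 4.82652683e-02 1.43690656e+01] [ 4.19879096e+01  1.09940233e+01 -1.46778231e+01 -5.29239257e-04
 -6.43823763e+01  6.23813954e+01]
```

```bash
python3 -m inch '[{"ax":0,"ay":0,"az":-7,"dx":-153,"dy":423,"dz":-15,"fingers":44},{"ax":0,"ay":0,"az":-7,"dx":-153,"dy":423,"dz":-15,"fingers":44},{"ax":0,"ay":0,"az":-7,"dx":-153,"dy":423,"dz":-15,"fingers":44},{"ax":0,"ay":0,"az":-7,"dx":-153,"dy":423,"dz":-15,"fingers":44},{"ax":0,"ay":0,"az":-7,"dx":-153,"dy":423,"dz":-15,"fingers":44},{"ax":0,"ay":0,"az":-7,"dx":-153,"dy":423,"dz":-15,"fingers":44},{"ax":0,"ay":0,"az":-7,"dx":-153,"dy":423,"dz":-15,"fingers":44},{"ax":0,"ay":0,"az":-7,"dx":-153,"dy":423,"dz":-15,"fingers":44}]'
```

```text
clock: 17.75
tool_pos: [0.4799, -0.2373, 0.2257]
orientation: [180.0, 0.0, 21.2]
force: [0.2, -0.2, 0.4]
opening: 0.0442
```

```bash
python3 -m inch '[{"ax":0,"ay":0,"az":0,"dx":0,"dy":3,"dz":0,"fingers":44},{"ax":0,"ay":0,"az":0,"dx":0,"dy":3,"dz":0,"fingers":44},{"ax":0,"ay":0,"az":0,"dx":0,"dy":3,"dz":0,"fingers":44}]';  python3 look.py w8 cover_hole_a cover_handle
python3 - <<'E'
import cv2,numpy as np
rows=[]
for n in ["w8","w7"]:
    im=cv2.imread(f"pics/{n}.png")
    a=im[130:180,160:210]; b=im[180:230,340:390]
    rows.append(np.hstack([cv2.resize(x,None,fx=5.8,fy=5.8,interpolation=cv2.INTER_CUBIC) for x in (a,b)]))
cv2.imwrite("pics/cmp2.png",np.vstack(rows))
E
```

```text
clock: 18.12
tool_pos: [0.4821, -0.2358, 0.226]
orientation: [-180.0, -0.0, 21.5]
force: [-0.2, 0.0, -0.1]
opening: 0.0439
cover_hole_a [([553.4, 59.9], 0.85), ([366.8, 204.9], 0.78), ([193.8, 152.3], 0.55)]
cover_handle [([280.5, 158.8], 0.81), ([531.5, 41.4], 0.81), ([368.6, 201.4], 0.71)]
18.275 [ 0.48203522 -0.23609016  0.22615416] [ 1.79995665e+02 -1.55786267e-02  2.14700067e+01] [-5.16010849e+00  7.52594027e+00 -1.68057968e+01 -3.41059738e-03
 -6.56523937e+01  1.16631520e+02]
```

View pics/cmp2.png

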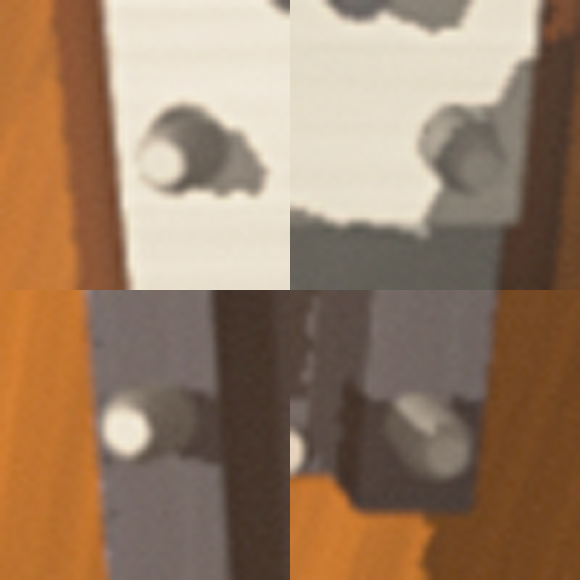

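View pics/w8.png

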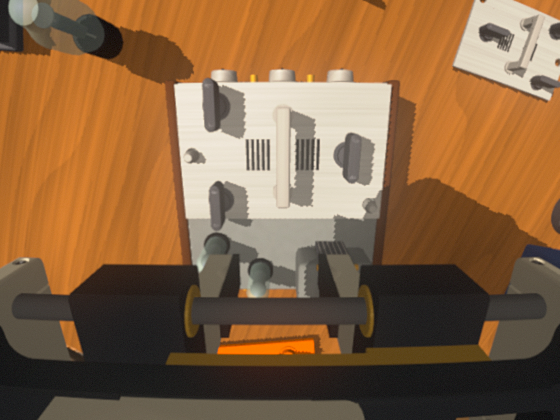

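```bash
cat > cmp.py <<'E'
from h import *
def pose(n,pa,pb,z):
    s,_,o=pickle.load(open(n,"rb")); a=atz(s,pa,z)[:2]; b=atz(s,pb,z)[:2]
    d=a-b; ang=np.arctan2(d[1],d[0])-np.arctan2(.176,.05)
    R=np.array([[np.cos(ang),-np.sin(ang)],[np.sin(ang),np.cos(ang)]])
    c=(a+b)/2-R@[-.025,0]
    print(n,"pins",a,b,"dist",np.linalg.norm(d),"(.183) centre",c.round(4),"yaw",np.degrees(ang))
    y=np.radians(o["orientation"][2]); return c,ang,y,o
c,a,y,o=pose("w8.pkl",(187.2,157.0),(372.7,207.2),.095)
cj,aj,yj,oj=pose("w7.pkl",(181.7,153.9),(367.0,208.2),.080)
R=lambda t:np.array([[np.cos(t),-np.sin(t)],[np.sin(t),np.cos(t)]])
touch=np.array([.5268,-.2221]); off=R(y).T@(touch-c); print("offset in tool(mm)",off*1e3, "yaw off",21.45-np.degrees(a))
print("jig corrected",cj+R(yj)@off,"yaw",np.degrees(aj)+21.45-np.degrees(a))
E
python3 cmp.py
```

```text
w8.pkl pins [ 0.49387085 -0.14041546] [ 0.51330849 -0.32239642] dist 0.18301609540517663 (.183) centre [ 0.5268 -0.2221] yaw 21.956092987092767
w7.pkl pins [0.54926208 0.31155152] [0.54195729 0.12862287] dist 0.18307443737764043 (.183) centre [0.5699 0.226 ] yaw 13.572618593780708
offset in tool(mm) [ 0.00675455 -0.04720992] yaw off -0.5060929870927673
jig corrected [0.56992978 0.22591008] yaw 13.06652560668794
```

The pin fit for the chassis gives centre (0.5268, -0.2221), the same as the one from gripping the screws. The jig is at (0.5699, 0.2259), with its yaw 8.4° less. Now I'll grasp the handle.

```bash
python3 -m inch '[{"ax":0,"ay":0,"az":0,"dx":46.8,"dy":3.5,"dz":40,"fingers":44},{"ax":0,"ay":0,"az":0,"dx":46.8,"dy":3.5,"dz":80,"fingers":44},{"ax":0,"ay":0,"az":0,"dx":46.8,"dy":3.5,"dz":80,"fingers":44},{"ax":0,"ay":0,"az":0,"dx":46.8,"dy":3.5,"dz":80,"fingers":44},{"ax":0,"ay":0,"az":0,"dx":46.8,"dy":3.5,"dz":80,"fingers":44}]'
```

```text
clock: 18.9
tool_pos: [0.5275, -0.2234, 0.1482]
orientation: [179.9, -0.2, 21.4]
force: [0.6, 0.0, -0.9]
opening: 0.0439
```

```bash
python3 -m inch '[{"ax":0,"ay":0,"az":0,"dx":0,"dy":-1.4,"dz":30,"fingers":44},{"ax":0,"ay":0,"az":0,"dx":0,"dy":-1.4,"dz":54,"fingers":44},{"ax":0,"ay":0,"az":0,"dx":0,"dy":-1.4,"dz":54,"fingers":44},{"ax":0,"ay":0,"az":0,"dx":0,"dy":-1.4,"dz":54,"fingers":6},{"ax":0,"ay":0,"az":0,"dx":0,"dy":-1.4,"dz":54,"fingers":6},{"ax":0,"ay":0,"az":0,"dx":0,"dy":-1.4,"dz":54,"fingers":6},{"ax":0,"ay":0,"az":0,"dx":0,"dy":-1.4,"dz":54,"fingers":6},{"ax":0,"ay":0,"az":0,"dx":0,"dy":-1.4,"dz":54,"fingers":6}]'; python3 -c "
from plant import *
o=get_obs();print(o['tool_pos'],o['orientation'],o['force'],o['moment'])"
```

```text
clock: 19.9
tool_pos: [0.5263, -0.222, 0.0925]
orientation: [180.0, -0.0, 21.4]
force: [-1.0, 1.1, 5.1]
opening: 0.0118
[ 0.52633779 -0.2219792   0.09252546] [ 1.79973289e+02 -2.55906129e-02  2.13979760e+01] [-0.95185778  1.05894637  5.07005132] [ 0.12691304  0.46234196 -0.00803684]
```

```bash
python3 -m inch '[{"ax":0,"ay":0,"az":0,"dx":0,"dy":0,"dz":-5,"fingers":6},{"ax":0,"ay":0,"az":0,"dx":0,"dy":0,"dz":-10,"fingers":6},{"ax":0,"ay":0,"az":0,"dx":0,"dy":0,"dz":-18,"fingers":6},{"ax":0,"ay":0,"az":0,"dx":0,"dy":0,"dz":-26,"fingers":6}]'; python3 look.py w9 cover_handle
```

```text
clock: 20.4
tool_pos: [0.526, -0.2219, 0.1185]
orientation: [-180.0, 0.0, 21.4]
force: [0.5, 0.0, -5.2]
opening: 0.0116
cover_handle [([276.5, 284.7], 0.63)]
20.5 [ 0.5268329  -0.22203404  0.11928722] [ 1.79938003e+02 -9.75592238e-02  2.13915856e+01] [-3.23997480e+00  1.61865122e+01 -2.08561950e+01  1.96927731e-02
 -5.28427733e+01  1.14619629e+02]
```

View pics/w9.png

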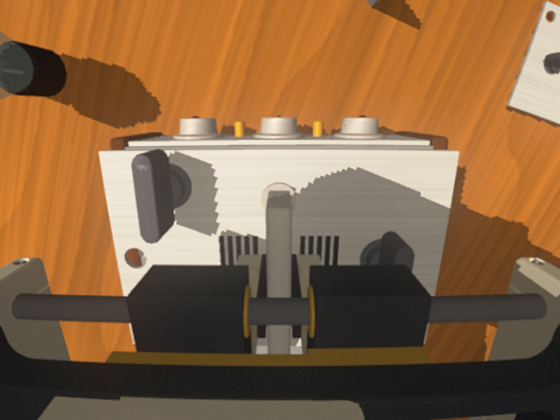

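The plate is free: it weighs about 5 N and the hole at (134,258) is clear of its pin. I'll lift it high.

```bash
python3 -m inch '[{"ax":0,"ay":0,"az":0,"dx":0,"dy":0,"dz":-20,"fingers":6},{"ax":0,"ay":0,"az":0,"dx":0,"dy":0,"dz":-45,"fingers":6},{"ax":0,"ay":0,"az":0,"dx":0,"dy":0,"dz":-75,"fingers":6},{"ax":0,"ay":0,"az":0,"dx":0,"dy":0,"dz":-105,"fingers":6},{"ax":0,"ay":0,"az":0,"dx":0,"dy":0,"dz":-125,"fingers":6},{"ax":0,"ay":0,"az":0,"dx":0,"dy":0,"dz":-130,"fingers":6}]'
```

```text
clock: 21.25
tool_pos: [0.5266, -0.2219, 0.2493]
orientation: [179.9, -0.1, 21.4]
force: [0.6, -0.1, -4.8]
opening: 0.0116
```

```bash
python3 -m inch '[{"ax":0,"ay":0,"az":0.4,"dx":10,"dy":-20,"dz":0,"fingers":6},{"ax":0,"ay":0,"az":1.3,"dx":31,"dy":-60,"dz":0,"fingers":6},{"ax":0,"ay":0,"az":2.3,"dx":57,"dy":-112,"dz":0,"fingers":6},{"ax":0,"ay":0,"az":3.5,"dx":85,"dy":-168,"dz":0,"fingers":6},{"ax":0,"ay":0,"az":4.8,"dx":115,"dy":-228,"dz":0,"fingers":6},{"ax":0,"ay":0,"az":6,"dx":144,"dy":-285,"dz":0,"fingers":6},{"ax":0,"ay":0,"az":7,"dx":170,"dy":-336,"dz":0,"fingers":6},{"ax":0,"ay":0,"az":8,"dx":189,"dy":-373,"dz":0,"fingers":6}]'
```

```text
clock: 22.25
tool_pos: [0.5654, 0.197, 0.2466]
orientation: [180.0, 0.1, 13.4]
force: [0.2, -0.7, -4.1]
opening: 0.0116
```

```bash
python3 -m inch '[{"ax":0,"ay":0,"az":0.4,"dx":10,"dy":-20,"dz":0,"fingers":6},{"ax":0,"ay":0,"az":0.4,"dx":14,"dy":-28,"dz":10,"fingers":6},{"ax":0,"ay":0,"az":0.4,"dx":14,"dy":-28,"dz":30,"fingers":6},{"ax":0,"ay":0,"az":0.4,"dx":14,"dy":-28,"dz":60,"fingers":6},{"ax":0,"ay":0,"az":0.4,"dx":14,"dy":-28,"dz":85,"fingers":6},{"ax":0,"ay":0,"az":0.4,"dx":14,"dy":-28,"dz":100,"fingers":6},{"ax":0,"ay":0,"az":0.4,"dx":14,"dy":-28,"dz":105,"fingers":6},{"ax":0,"ay":0,"az":0.4,"dx":14,"dy":-28,"dz":105,"fingers":6}]'
python3 look.py w10 jig_pin_a cover_hole_a
python3 - <<'E'
from plant import *; import cv2
s=snapshot("scene"); cv2.imwrite("pics/sc1.png",cv2.resize(s["image"][180:360,220:420,::-1],None,fx=3,fy=3,interpolation=cv2.INTER_CUBIC))
print(get_obs()["tool_pos"],get_obs()["orientation"])
E
```

```text
clock: 23.25
tool_pos: [0.5735, 0.2246, 0.1433]
orientation: [180.0, -0.0, 13.0]
force: [-0.6, -0.8, -3.4]
opening: 0.0117
jig_pin_a []
cover_hole_a [([138.2, 252.5], 0.94)]
23.4 [0.57377989 0.22509738 0.14407113] [-1.79965826e+02 -9.40194373e-02  1.29842519e+01] [ 3.95584506e+01  1.86646458e+01 -1.34836878e+01  1.35936741e-02
 -5.77522926e+01  6.34185861e+01]
[0.57370299 0.22511776 0.14400582] [-1.79964848e+02 -9.05150467e-02  1.29868198e+01]
```

View pics/w10.png

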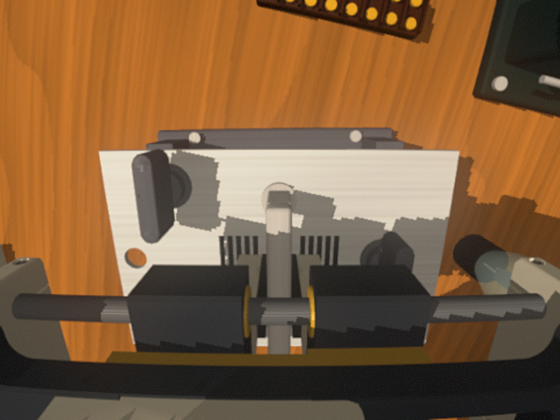

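View pics/sc1.png

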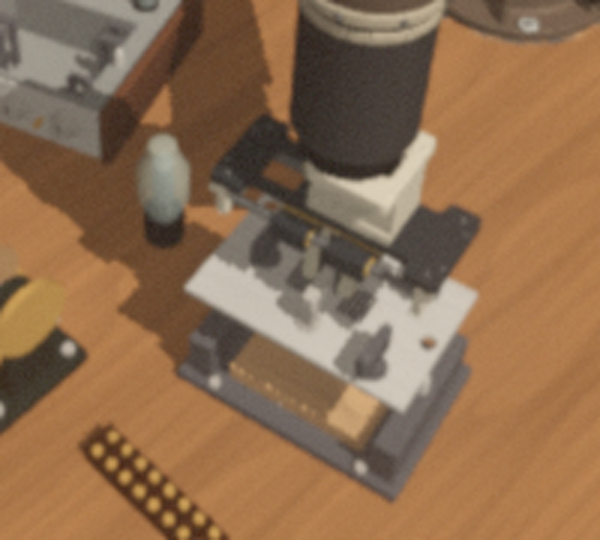

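```bash
python3 -m inch '[{"ax":0,"ay":0,"az":0,"dx":-4.1,"dy":-1.8,"dz":0,"fingers":6},{"ax":0,"ay":0,"az":0,"dx":-4.1,"dy":-1.8,"dz":15,"fingers":6},{"ax":0,"ay":0,"az":0,"dx":-4.1,"dy":-1.8,"dz":30,"fingers":6},{"ax":0,"ay":0,"az":0,"dx":-4.1,"dy":-1.8,"dz":40,"fingers":6},{"ax":0,"ay":0,"az":0,"dx":-4.1,"dy":-1.8,"dz":40,"fingers":6},{"ax":0,"ay":0,"az":0,"dx":-4.1,"dy":-1.8,"dz":40,"fingers":6}]'
python3 look.py w11 cover_hole_a
python3 - <<'E'
from plant import *; import cv2
im=cv2.imread("pics/w11.png"); cv2.imwrite("pics/w11c.png",cv2.resize(im[215:300,90:190],None,fx=6,fy=6,interpolation=cv2.INTER_CUBIC))
s=snapshot("scene"); cv2.imwrite("pics/sc2.png",cv2.resize(s["image"][230:350,270:390,::-1],None,fx=5,fy=5,interpolation=cv2.INTER_CUBIC))
for i in range(3):
    o=get_obs(); print(o["tool_pos"],o["orientation"],o["force"],o["moment"])
E
```

```text
clock: 24.2
tool_pos: [0.5691, 0.2258, 0.1031]
orientation: [180.0, -0.0, 13.0]
force: [0.7, 0.0, -4.4]
opening: 0.0116
cover_hole_a [([141.8, 254.0], 0.85)]
24.3 [0.56923468 0.22586519 0.10351385] [-1.79982405e+02 -5.15933455e-02  1.29830518e+01] [ 3.98991243e+01  2.06278235e+01 -1.65736369e+01  9.63239623e-03
 -5.27445709e+01  6.30781078e+01]
[0.56917091 0.22583793 0.10352088] [-1.79981623e+02 -5.04789295e-02  1.29824752e+01] [ 1.78167125  0.19807948 -4.17969625] [-1.48648543e-01  1.35807689e-01 -3.44669280e-05]
[0.56917091 0.22583793 0.10352088] [-1.79981623e+02 -5.04789295e-02  1.29824752e+01] [ 1.78167125  0.19807948 -4.17969625] [-1.48648543e-01  1.35807689e-01 -3.44669280e-05]
[0.56917091 0.22583793 0.10352088] [-1.79981623e+02 -5.04789295e-02  1.29824752e+01] [ 1.78167125  0.19807948 -4.17969625] [-1.48648543e-01  1.35807689e-01 -3.44669280e-05]
```

View pics/w11c.png

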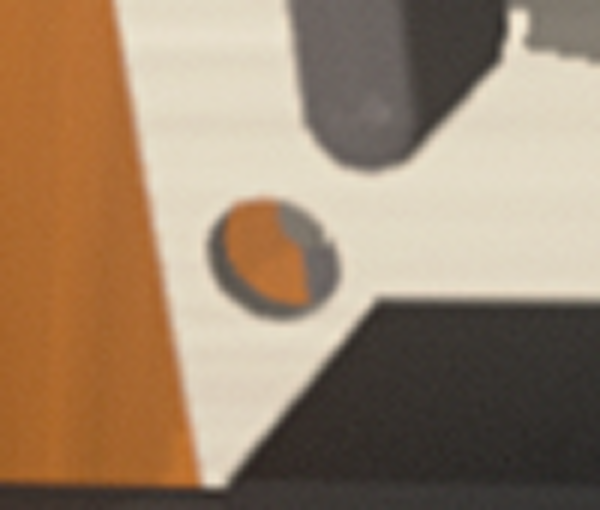

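View pics/sc2.png

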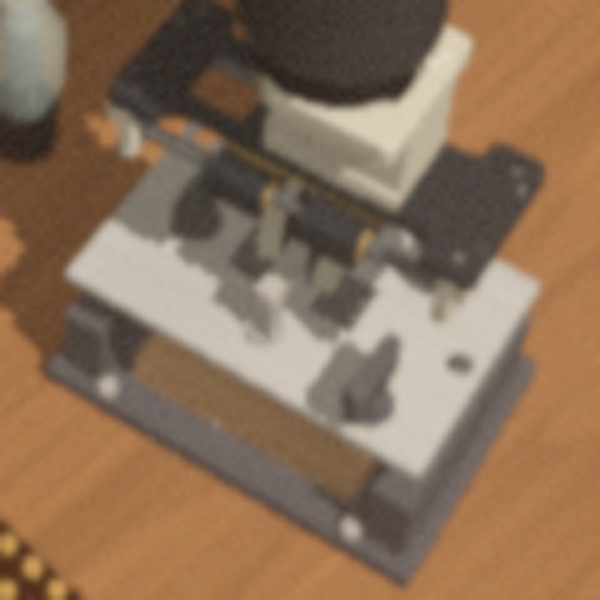

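```bash
python3 - <<'E'
from h import *
s,_,o=pickle.load(open("w11.pkl","rb"))
im=s["image"][:,:,::-1].copy(); k=6; c=cv2.resize(im[215:300,90:190],None,fx=k,fy=k,interpolation=cv2.INTER_CUBIC)
th=np.linspace(0,2*np.pi,60)
def draw(P,col):
    u=(proj(s,P)-[90,215]+.5)*k
    cv2.polylines(c,[np.int32(u*16).reshape(-1,1,2)],True,col,1,cv2.LINE_AA,4)
def circ(cx,cy,a,L,r,z): 
    q=yawpose(cx,cy,a,0,L)[0]; return np.c_[q[0]+r*np.cos(th),q[1]+r*np.sin(th),0*th+z]
aj=np.radians(13.1); J=(.5699,.2259,aj)
draw(circ(*J,(0,.088,0),.006,.074),(255,0,0)); draw(circ(*J,(0,.088,0),.004,.080),(255,255,0))
t=o["tool_pos"]; pl=(t[0]+.0005,t[1]-.0001,np.radians(13.05)); zu=t[2]-.0925+.075
draw(circ(*pl,(0,.088,0),.007,zu),(0,0,255)); draw(circ(*pl,(0,.088,0),.007,zu+.005),(0,255,0))
cv2.imwrite("pics/w11d.png",c)
E
```

```text
(no output)
```

View pics/w11d.png

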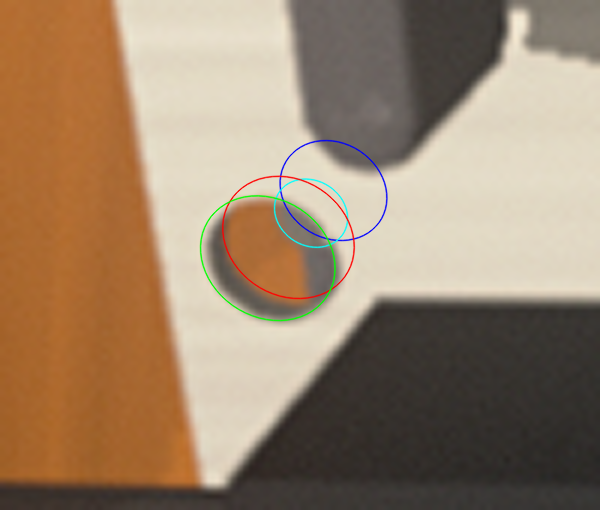

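The predicted pin top and hole outlines agree with the picture to about 0.5 mm. I'll lower slowly.

```bash
python3 -m inch '[{"ax":0,"ay":0,"az":0,"dx":0,"dy":0,"dz":3,"fingers":6},{"ax":0,"ay":0,"az":0,"dx":0,"dy":0,"dz":6,"fingers":6},{"ax":0,"ay":0,"az":0,"dx":0,"dy":0,"dz":8,"fingers":6},{"ax":0,"ay":0,"az":0,"dx":0,"dy":0,"dz":10,"fingers":6},{"ax":0,"ay":0,"az":0,"dx":0,"dy":0,"dz":12,"fingers":6}]'; python3 -m inch '[{"ax":0,"ay":0,"az":0,"dx":0,"dy":0,"dz":1,"fingers":6},{"ax":0,"ay":0,"az":0,"dx":0,"dy":0,"dz":2,"fingers":6}]'
```

```text
clock: 24.98
tool_pos: [0.5692, 0.2258, 0.0911]
orientation: [-180.0, -0.0, 13.0]
force: [0.6, 1.5, -3.6]
opening: 0.0116
clock: 25.22
tool_pos: [0.5691, 0.2259, 0.0891]
orientation: [-180.0, -0.0, 13.0]
force: [-0.2, 1.7, -4.2]
opening: 0.0119
```

Past the taper with no contact force. I'll lower it the rest of the way.

```bash
python3 -m inch '[{"ax":0,"ay":0,"az":0,"dx":0,"dy":0,"dz":2,"fingers":6},{"ax":0,"ay":0,"az":0,"dx":0,"dy":0,"dz":4,"fingers":6},{"ax":0,"ay":0,"az":0,"dx":0,"dy":0,"dz":6,"fingers":6},{"ax":0,"ay":0,"az":0,"dx":0,"dy":0,"dz":8,"fingers":6},{"ax":0,"ay":0,"az":0,"dx":0,"dy":0,"dz":9.5,"fingers":6},{"ax":0,"ay":0,"az":0,"dx":0,"dy":0,"dz":9.5,"fingers":6}]'; python3 -m inch '[{"ax":0,"ay":0,"az":0,"dx":0,"dy":0,"dz":0.8,"fingers":6},{"ax":0,"ay":0,"az":0,"dx":0,"dy":0,"dz":0.8,"fingers":6}]'
```

```text
clock: 25.98
tool_pos: [0.569, 0.2258, 0.0795]
orientation: [-180.0, -0.0, 13.0]
force: [2.2, 2.5, -4.2]
opening: 0.0117
clock: 26.22
tool_pos: [0.569, 0.2258, 0.0788]
orientation: [-180.0, -0.0, 13.0]
force: [2.2, 3.0, -2.8]
opening: 0.0116
```

```bash
python3 -m inch '[{"ax":0,"ay":0,"az":0,"dx":0,"dy":0,"dz":0.7,"fingers":6},{"ax":0,"ay":0,"az":0,"dx":0,"dy":0,"dz":0.7,"fingers":6}]'; python3 -m inch '[{"ax":0,"ay":0,"az":0,"dx":0,"dy":0,"dz":0.6,"fingers":6},{"ax":0,"ay":0,"az":0,"dx":0,"dy":0,"dz":0.6,"fingers":6}]'
```

```text
clock: 26.48
tool_pos: [0.569, 0.2258, 0.0781]
orientation: [-180.0, -0.0, 13.0]
force: [2.0, 2.7, -3.4]
opening: 0.0114
clock: 26.72
tool_pos: [0.569, 0.2257, 0.0776]
orientation: [-180.0, -0.0, 13.0]
force: [3.0, 1.8, -2.0]
opening: 0.0117
```

```bash
python3 -m inch '[{"ax":0,"ay":0,"az":0,"dx":0,"dy":0,"dz":0.6,"fingers":6},{"ax":0,"ay":0,"az":0,"dx":0,"dy":0,"dz":0.6,"fingers":6}]'; python3 -m inch '[{"ax":0,"ay":0,"az":0,"dx":0,"dy":0,"dz":0.6,"fingers":6},{"ax":0,"ay":0,"az":0,"dx":0,"dy":0,"dz":0.6,"fingers":6}]'
```

```text
clock: 26.98
tool_pos: [0.5691, 0.2257, 0.0775]
orientation: [-180.0, -0.0, 13.0]
force: [0.7, 1.5, 5.4]
opening: 0.0118
clock: 27.22
tool_pos: [0.5691, 0.2257, 0.0775]
orientation: [-180.0, -0.1, 13.0]
force: [-1.2, 1.3, 10.0]
opening: 0.0116
```

Contact at z 0.0775, exactly the predicted seated height. I'll release and check.

```bash
python3 -m inch '[{"ax":0,"ay":0,"az":0,"dx":0,"dy":0,"dz":-0.8,"fingers":6},{"ax":0,"ay":0,"az":0,"dx":0,"dy":0,"dz":-0.8,"fingers":30},{"ax":0,"ay":0,"az":0,"dx":0,"dy":0,"dz":-0.8,"fingers":30},{"ax":0,"ay":0,"az":0,"dx":0,"dy":0,"dz":-0.8,"fingers":30},{"ax":0,"ay":0,"az":0,"dx":0,"dy":0,"dz":-20,"fingers":36},{"ax":0,"ay":0,"az":0,"dx":0,"dy":0,"dz":-60,"fingers":44}]'; python3 -m inch '[{"ax":0,"ay":0,"az":0,"dx":-30,"dy":0,"dz":-40,"fingers":44},{"ax":0,"ay":0,"az":0,"dx":-50,"dy":0,"dz":-75,"fingers":44},{"ax":0,"ay":0,"az":0,"dx":-50,"dy":0,"dz":-75,"fingers":44},{"ax":0,"ay":0,"az":0,"dx":-50,"dy":0,"dz":-75,"fingers":44}]'
python3 look.py w12 cover_handle cover_hole_a screw_a_wing
python3 - <<'E'
from plant import *; import cv2
s=snapshot("scene"); cv2.imwrite("pics/sc3.png",cv2.resize(s["image"][140:350,180:420,::-1],None,fx=2.8,fy=2.8,interpolation=cv2.INTER_CUBIC))
im=cv2.imread("pics/w12.png"); cv2.imwrite("pics/w12c.png",cv2.resize(im[60:240,150:410],None,fx=3,fy=3,interpolation=cv2.INTER_CUBIC))
E
```

```text
clock: 27.98
tool_pos: [0.5675, 0.2247, 0.1347]
orientation: [179.9, 0.3, 13.0]
force: [1.3, 0.5, 0.5]
opening: 0.041
clock: 28.48
tool_pos: [0.5198, 0.2143, 0.2109]
orientation: [-180.0, 0.0, 13.0]
force: [0.6, -0.1, -0.4]
opening: 0.0438
cover_handle [([274.8, 152.2], 0.78)]
cover_hole_a [([364.0, 197.7], 0.75), ([189.9, 149.1], 0.72)]
screw_a_wing [([213.9, 199.0], 0.75)]
28.675 [0.51995092 0.21412696 0.2099237 ] [1.79942679e+02 1.19117142e-01 1.29599829e+01] [ 4.23201334e+01  1.07442604e+01 -1.50678649e+01 -9.36987205e-03
 -6.43197965e+01  6.06439792e+01]
```

View pics/sc3.png

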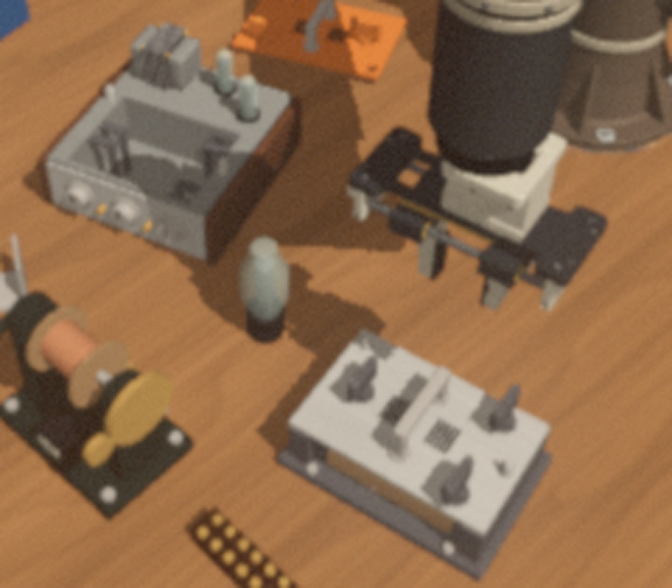

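View pics/w12c.png

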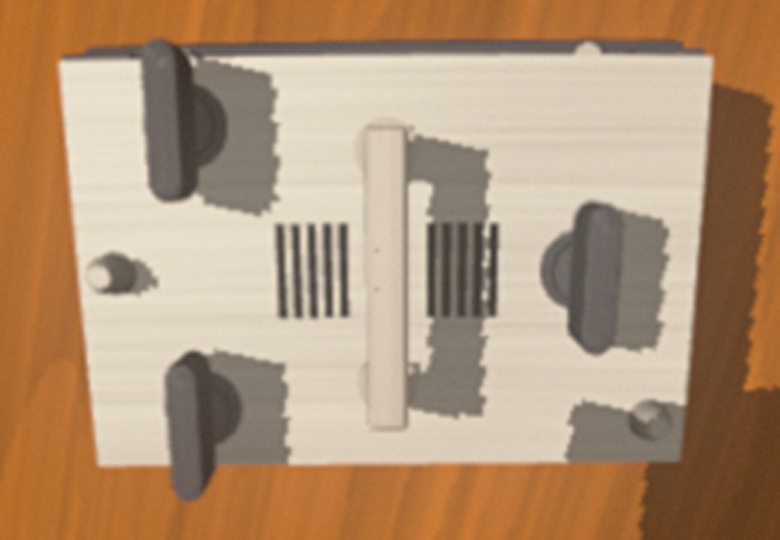

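Both pins stand through their holes at crop (103,272) and (650,418). The plate lies flat, the valves are upright and the arm is clear, so I'll hand in.

```bash
python3 -c "
from plant import *
print(close_job()); print(get_obs()['clock'])"
```

```text
the job is handed in; nothing more can be done
None
the job is handed in; nothing more can be done
```

The cover plate is off the amplifier and seated on the drilling jig's two pins. I handed the job in shortly after 28.7 s on the robot's clock, against the 72 s limit.

- **Screws:** I loosened B, A and then C a quarter turn anticlockwise each. The pictures before the lift show all three wings along the plate's x.
- **Lift and carry:** The plate came free with a reading of about 5 N, and I carried it over the loose valve with clearance to spare.
- **Seating:** It met no upward push going down over the pins. First contact came at the predicted seated height (TCP z 0.0775 m), and I pressed to about 10 N before letting go.
- **Last pictures:** Both pins stand through the holes and the plate looks flat on the rails. The small valves and the loose valve are upright, and the gripper is open and clear. The winder is in place and so is the terminal strip as far as it shows; the bracket is barely in view in that picture.

**Disagreement:** the two ways I measured the plate's yaw on the chassis differed by 0.5°. I used only the change in yaw from chassis to jig, and the plate still went on cleanly. No check failed.

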